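# Unstack the desk-set parts into their cradles

## Robot

A 6-joint arm with a two-finger parallel gripper is mounted at the origin on the work surface. World frame = base frame: x ahead of the robot, y to its left, z up, the work surface at z = 0. Lengths are in m, angles in rad, forces in N, time in s.
With the tool pointing down it reaches from about 0.4 to 0.825 m from the base axis. Payload 7 kg.
Tool frame: the origin (TCP) lies between the finger pads; the fingertips stand 8 mm ahead of it and the grasp point (between the pads) lies 11 mm behind it (arm.finger_overhang is the distance from the TCP to the fingertips, in m); z points along the fingers, y is the line along which they close (so a half turn about z gives the same grasp; the last joint's range is limited). The gripper opens to 88 mm and grips with 3 to 60 N. Pads are 19 mm wide; open, the fingers measure 130 mm over their backs; the gripper's body (78 mm by 193 mm) begins 47 mm behind the grasp point.
Start: joints at [-0.928, 0.359, 0.012, 0, -1.224, -0.288], TCP at [0.234, -0.633, 0.235] pointing down, gripper open.
Joint ranges: [-3.07, 3.07], [-1.43, 2.12], [-1.02, 1.25], [-3.03, 1.67], [-3.05, -0], [-3.03, 3.03]. Speed limits (rad/s): [2.39, 2.39, 3.01, 3.14, 3.14, 3.14].

## Interface

Orientations are given as [roll, pitch, yaw] about the fixed x, y, z axes, in that order (R = Rz(yaw) Ry(pitch) Rx(roll)).
In Python, from station import arm gives the robot as it stands.
- The arm moves only by the tool move_arm, never from a script. Its argument "rows" is text: rows parted by semicolons, each of 7 numbers parted by spaces: the turn, a rotation vector about the tool's x, y, z in degrees, then the shift along the tool's x, y, z in m, then the finger opening in m, from 0 to 0.0876. A call has 1 to 8 rows; each row shifts and turns the commanded pose from where the row before left it, along the tool's axes as they then stand; what a row does not reach is not made up. A row lasts 1/8 s, in which the tool goes at most 62.5 mm and 10.7 degrees, less where a joint would pass 70% of its speed; a pose out of reach is approached as far as the arm can. A call is refused whole if a number of a shift passes 0.0625 or a number of a turn 10.7, either way. A call with a gripper value outside its range is refused whole. The fingers move at their own pace and stop on an object; "squeeze" is the grip in N (left out, the last holds). Time passes only in rows, so rows that do not move let the fingers close. It gives the time, the measured TCP pose, the force, the opening and the grip force at its end, in the units of the state.
- arm.get_state(): the state, without advancing time (a new reading comes with each control period).
- arm.grab_frame(name): name is "side" or "top" or "wrist"; returns (picture, depth): 400x640x3 uint8, blue, green, red; 400x640 float32, m along the optical axis (not along the pixel's ray), 0 where there is no reading.
- arm.camera_model(name): a dict with "mtx" (3x3 intrinsics, pixels), "camera_from_world" (4x4, takes a point from world to camera coordinates); the wrist camera has in their place "mount" (4x4, takes a point from camera to tool coordinates, whose origin is the TCP and whose axes are the flange's). Camera axes: x right, y down, z forward; pixel columns grow to the right and rows downward; lengths in m; the calibration is good to about 2 mm. A picture is of the moment at which its call begins: read the wrist's pose just before it. camera_model takes no time and is no camera call.
- arm.job_done(): hands the job in; it is judged then, once.
The state is a dict: "t": time; "q": joint angles; "qd": joint speeds; "joint_efforts": joint torques, N m; "eef_pos": TCP position; "ee_rot": TCP orientation; "force": force on the tool from outside, world axes, zero at the start; "moment": the same for the moment, N m; "width": finger opening in m; "gripper_force": force on a finger pad.
Only numpy, scipy, OpenCV 4.12 (cv2) and the standard library are available. Lean on these libraries where they do the work, as an engineer would, in place of code of your own. Each camera call takes 0.05 s, during which the arm holds its last target. There are 200 camera calls.

## Task

The sanded wooden parts of a desk set are stacked on the counter: take the stack apart and lay the baseboard, the small oblong block and the round disc each flat inside the lips of the cradle made for its shape, the block and the board lengthwise in theirs. Put the lid on its box, cut corners over cut corners, fully home on the shoulder. Leave the glue bottle and the rotary tool where they are, and let go of everything.

Things in the scene. Friction and masses are not known exactly. Their poses are not given: they have to be found in the camera images.
- baseboard_mid (a point): Baseboard: plain dark oblong wooden board, 140 x 62 x 20 mm, loose, lying flat on the counter as the lowest part of the stack. Point at its centre, 10 mm above its underside; x along the 140 mm length, y across the 62 mm width, z up when it lies as at the start. Either way round will do in its cradle. About 120 g (may vary by 40 %).
- lid_mid (a point): Pale wooden box lid, 100 x 54 mm, 24 mm tall (10 mm top over an open skirt 14 mm deep, 4 mm walls), loose, right way up on the baseboard. Both corners of its +x end are cut off at 45 degrees (16 mm off each side); the others are square. Point at its centre, 12 mm above its lower edge; x along the length to the cut end, y across the 54 mm width, z up. About 60 g.
- block_mid (a point): Block: small dark oblong wooden block, 44 x 30 x 22 mm, loose, on top of the lid beside the disc (at either end), about 10 mm apart. Point at its centre, 11 mm above its underside; x along the 44 mm length, y along the 30 mm width, z up when it lies as at the start. Either way round will do. About 30 g.
- disc_mid (a point): Disc: round dark wooden disc, 36 mm across, 22 mm tall, loose, on top of the lid beside the block. Point at its centre, 11 mm above its underside; z is its axis, up; its x and y mean nothing. About 25 g.
- board_cradle: Large oblong plywood cradle for the baseboard, fixed to the counter: a 5 mm floor plate 172 x 94 mm with low L-shaped lips (5 mm high above the floor, 8 mm wide, arms 30 mm long) at its four corners; room between the lips 156 x 78 mm. Origin at the centre of its underside, on the counter; x along its length, z up.
- block_cradle: Small oblong plywood cradle for the block, fixed to the counter: a 5 mm floor plate 76 x 62 mm with L-shaped corner lips (5 mm high above the floor, 8 mm wide, arms 20 mm long); room between the lips 60 x 46 mm. Origin at the centre of its underside, on the counter; x along the 76 mm side, z up.
- disc_cradle: Round plywood cradle for the disc, fixed to the counter: outside 68 mm across, a 5 mm floor with a round rim 5 mm high above it and 8 mm wide; room inside the rim 52 mm across. Origin at the centre of its underside, on the counter; z up.
- box: Open pale wooden box for the lid, fixed; 100 x 54 mm, cut corners at its +x end. Flat shoulder 34 mm above the counter; inside it a neck, set in 6 mm (7.5 mm in its top 3 mm), up to 45 mm. The skirt goes over the neck with 2 mm play each side and rests on the shoulder, outsides flush, lid centre then 46 mm up; turned end for end it stays up. Origin: centre of underside; x along the length, z up.
- glue: Bystander: white plastic glue bottle, 52 mm across, 130 mm tall, loose, standing upright. Origin at the centre of its underside, z up.
- rotary: Bystander: red cordless rotary tool, about 195 mm long and 50 mm high, loose, lying on the counter. Origin under its body at counter height; x along it towards its bit, z up.
Not all that is in view belongs to the job. Leave any purple or red look-alike of the part that bears block_mid alone.

How it is judged:
By the outcome, as a careful person would: the job done as asked, in the order asked, and still so for the second after the job is handed in, with the robot touching nothing.
It also fails if it takes over 109 s, if anything falls off the work surface, if the arm or the gripper's body presses on something with over 40 N, if the wrist force passes 120 N, or if a joint passes its speed limit or range.

## Working session

There is one attempt and no reset: what is moved stays moved. The work goes in short steps, Python scripts to look and compute and a tool call to move; the robot and the scene stay as the last step left them, time stands still between calls to the robot, and variables do not carry over. Pictures are saved under pics/ and viewed, at most 14 in all, crops included, and the job is handed in when it is done.

Besides the shell and the picture viewer there is one more tool, called after "Call:" by a JSON object that holds its "method" and its "body", one argument or row to a line. move_arm: Moves the arm, as the interface text tells. Its arguments: {"type":"object","properties":{"rows":{"type":"string"},"squeeze":{"type":"number"}},"required":["rows"]}

```bash
ls; mkdir -p pics; cat > h.py <<'E'
import numpy as np, cv2
from station import arm
def grab(n):
    return arm.grab_frame(n)
E
python3 - <<'E'
from h import *
for n in ("top","side"):
    im,d=grab(n); cv2.imwrite(f"pics/{n}0.png",im); np.savez(f"pics/{n}0.npz",im=im,d=d)
    m=arm.camera_model(n); print(n,np.round(m["mtx"],1).tolist()); print(np.round(m["camera_from_world"],3).tolist())
m=arm.camera_model("wrist"); print(m)
print(arm.get_state(), arm.finger_overhang)
E
```

```text
pics
top [[439.7, 0.0, 321.5], [0.0, 439.7, 210.1], [0.0, 0.0, 1.0]]
[[0.014, -1.0, 0.003, -0.005], [-0.981, -0.014, -0.192, 0.553], [0.192, -0.0, -0.981, 1.034], [0.0, 0.0, 0.0, 1.0]]
side [[416.4, 0.0, 316.0], [0.0, 416.4, 199.4], [0.0, 0.0, 1.0]]
[[-0.804, -0.595, -0.012, 0.462], [-0.278, 0.393, -0.877, 0.217], [0.526, -0.701, -0.481, 1.067], [0.0, 0.0, 0.0, 1.0]]
{'mtx': array([[349.13096813,   0.        , 316.96171654],
       [  0.        , 349.13096813, 189.93037615],
       [  0.        ,   0.        ,   1.        ]]), 'mount': array([[-6.36069719e-04, -9.69656988e-01, -2.44468649e-01,
         6.46798411e-02],
       [ 9.99999750e-01, -5.41101754e-04, -4.55626775e-04,
        -6.75902814e-04],
       [ 3.09519271e-04, -2.44468878e-01,  9.69657090e-01,
        -1.49204351e-01],
       [ 0.00000000e+00,  0.00000000e+00,  0.00000000e+00,
         1.00000000e+00]])}
{'t': 0.1, 'q': array([-9.27937673e-01,  3.59315698e-01,  1.11338524e-02, -3.14764468e-04,
       -1.22411882e+00, -2.88113228e-01]), 'qd': array([ 8.45911500e-04, -1.79839983e-03,  6.13395500e-04,  1.63580038e-03,
       -3.56636689e-04,  3.30801635e-05]), 'joint_efforts': array([-2.53027523e-03, -5.84164667e+01,  2.93752438e+01,  7.01559439e+00,
        1.02161805e-02, -3.30027137e-05]), 'eef_pos': array([ 0.23428955, -0.63256258,  0.23370774]), 'ee_rot': array([ 3.14006623e+00, -1.43772497e-04, -2.78695429e+00]), 'force': array([-0.086123  ,  0.75607162, -0.03995624]), 'moment': array([-0.01472869,  0.03903084,  0.03554947]), 'gripper_force': 0.0, 'width': 0.08736694312556587} 0.008
```

View pics/top0.png

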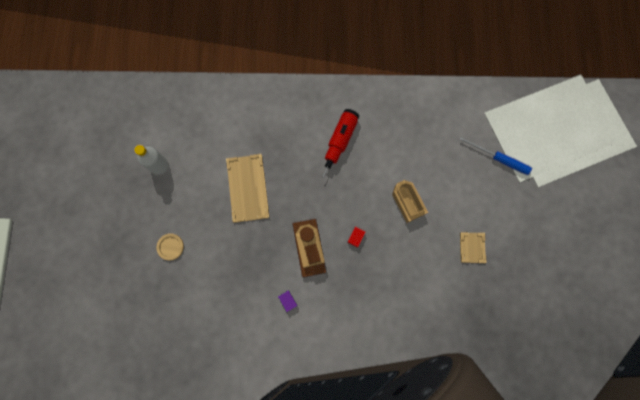

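View pics/side0.png

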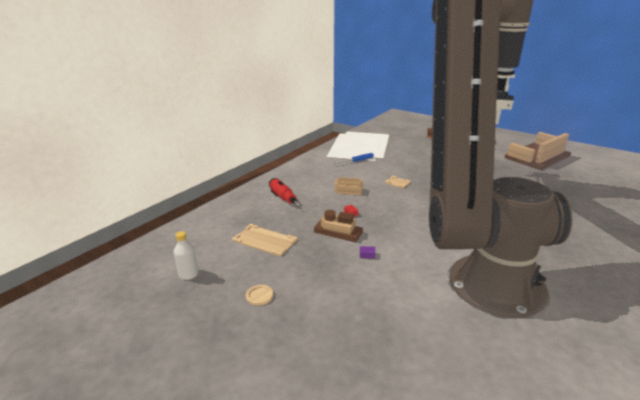

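The top view shows the glue at (150,158), board cradle (248,188), disc cradle (170,247), stack (309,248), box (410,200) and block cradle (473,248). Look-alikes of the block are red at (356,237) and purple at (288,301). The dark wooden block at about (314,255), on the lid, is the one that fits. I'll enlarge that area to confirm.

```bash
cat >> h.py <<'E'
def ray(n,uv,z,st=None):
    """pixels -> world points on plane z"""
    m=arm.camera_model(n); uv=np.atleast_2d(uv).astype(float)
    if n=="wrist":
        from scipy.spatial.transform import Rotation as R
        T=np.eye(4); T[:3,:3]=R.from_euler("xyz",st["ee_rot"]).as_matrix(); T[:3,3]=st["eef_pos"]
        W=T@m["mount"]
    else: W=np.linalg.inv(m["camera_from_world"])
    d=np.c_[uv,np.ones(len(uv))]@np.linalg.inv(m["mtx"]).T@W[:3,:3].T; o=W[:3,3]
    return o+d*((z-o[2])/d[:,2])[:,None]
E
python3 - <<'E'
from h import *
im=np.load("pics/top0.npz")["im"]
a=cv2.resize(im[140:320,220:500],None,fx=2.8,fy=2.8,interpolation=cv2.INTER_CUBIC); cv2.imwrite("pics/crop1.png",a)
hsv=cv2.cvtColor(im,cv2.COLOR_BGR2HSV)
wood=((hsv[...,0]<25)&(hsv[...,1]>70)&(hsv[...,2]>110)).astype(np.uint8)
n,l,s,c=cv2.connectedComponentsWithStats(wood)
for i in range(1,n):
    if s[i,4]>120 and s[i,1]>75:
        ct=max(cv2.findContours((l==i).astype(np.uint8),0,1)[0],key=len)
        r=cv2.boxPoints(cv2.minAreaRect(ct)); z=0.007
        p=ray("top",r,z); e=p[1]-p[0];f=p[2]-p[1]
        print(s[i],np.round(c[i]),p.mean(0).round(3),[ (round(float(np.linalg.norm(v)),3),round(float(np.degrees(np.arctan2(v[1],v[0]))),1)) for v in (e,f)])
E
```

```text
[325 112  31  48 644] [340. 135.] [ 0.765 -0.042  0.007] [(0.141, -23.1), (0.042, -115.5)]
[ 226  154   43   68 2367] [247. 188.] [0.62  0.199 0.007] [(0.098, -82.0), (0.175, -171.2)]
[393 180  35  42 594] [409. 201.] [ 0.595 -0.224  0.007] [(0.056, -62.3), (0.105, -155.2)]
[295 224  30  43 426] [308. 245.] [0.473 0.035 0.007] [(0.058, -75.0), (0.105, -165.2)]
[348 226  18  21 229] [356. 236.] [ 0.496 -0.086  0.007] [(0.046, -26.2), (0.033, -116.2)]
[156 233  28  28 576] [169. 246.] [0.463 0.388 0.007] [(0.066, -41.9), (0.067, -132.7)]
[460 232  27  31 760] [472. 247.] [ 0.472 -0.383  0.007] [(0.067, -89.2), (0.077, 176.7)]
```

View pics/crop1.png

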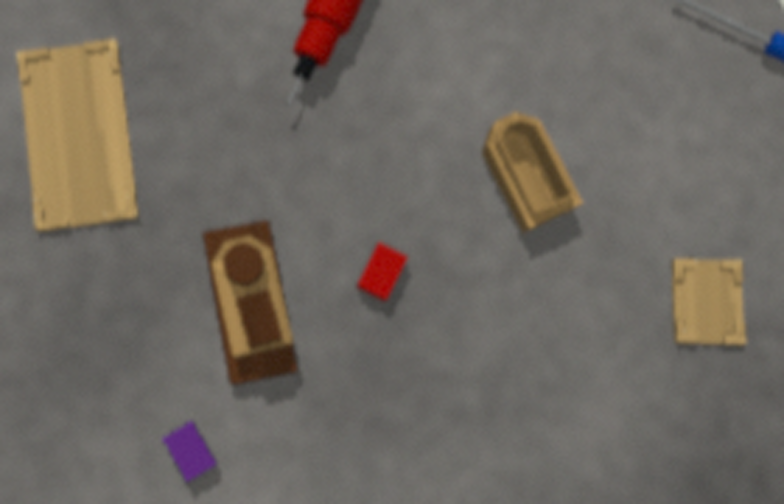

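The crop confirms the target: the dark wooden block at crop (260,320) lies on the lid, with the disc at (243,265) by the cut end. The red block (383,272) and purple block (190,450) stay put. Next I'll move over the stack for a close look.

```bash
cat >> h.py <<'E'
def delta(x,y,z,yawdeg,step=0.05):
    """remaining shift/turn to a tool-down target, in tool axes"""
    from scipy.spatial.transform import Rotation as R
    s=arm.get_state(); A=R.from_euler("xyz",s["ee_rot"]); B=R.from_euler("xyz",[np.pi,0,np.radians(yawdeg)])
    rv=np.degrees((A.inv()*B).as_rotvec()); d=np.array([x,y,z])-s["eef_pos"]
    a=A.inv().apply(d); b=B.inv().apply(d)
    n=max(1,int(np.ceil(np.linalg.norm(d)/step)))
    print("t",round(s["t"],2),"turn",rv.round(2),"shift(now axes)",a.round(4),"shift(after turn)",b.round(4),"n",n,"per row",(b/n).round(4))
E
python3 -c "
from h import *
delta(0.473,0.035,0.234,-165)"
```

```text
t 0.1 turn [ 0.09 -0.01  5.32] shift(now axes) [-4.557e-01  5.431e-01  5.000e-04] shift(after turn) [-4.034e-01  5.830e-01 -3.000e-04] n 15 per row [-0.0269  0.0389 -0.    ]
```

Call:
{"method": "move_arm", "body": {
  "rows": "0 0 5.3 0 0 0 0.0876; 0 0 0 -0.0288 0.0416 0 0.0876; 0 0 0 -0.0288 0.0416 0 0.0876; 0 0 0 -0.0288 0.0416 0 0.0876; 0 0 0 -0.0288 0.0416 0 0.0876; 0 0 0 -0.0288 0.0416 0 0.0876; 0 0 0 -0.0288 0.0416 0 0.0876; 0 0 0 -0.0288 0.0416 0 0.0876"
}}

```text
t: 1.1
eef_pos: [0.3538, -0.2978, 0.2344]
ee_rot: [3.141, 0.0, -2.88]
force: [1.5, 1.0, 0.0]
width: 0.0879
gripper_force: 0.0
```

Call:
{"method": "move_arm", "body": {
  "rows": "0 0 0 -0.0288 0.0416 0 0.0876; 0 0 0 -0.0288 0.0416 0 0.0876; 0 0 0 -0.0288 0.0416 0 0.0876; 0 0 0 -0.0288 0.0416 0 0.0876; 0 0 0 -0.0288 0.0416 0 0.0876; 0 0 0 -0.0288 0.0416 0 0.0876; 0 0 0 -0.0288 0.0416 0 0.0876; 0 0 0 0 0 0 0.0876"
}}

```text
t: 2.1
eef_pos: [0.4736, 0.0367, 0.2341]
ee_rot: [-3.142, -0.001, -2.876]
force: [-0.4, -0.5, -0.3]
width: 0.0878
gripper_force: 0.0
```

```bash
python3 - <<'E'
from h import *
s=arm.get_state(); im,d=grab("wrist"); cv2.imwrite("pics/w1.png",im); np.savez("pics/w1.npz",im=im,d=d,p=s["eef_pos"],r=s["ee_rot"])
print(s["t"],s["eef_pos"],np.degrees(s["ee_rot"]))
E
```

```text
2.1 [0.47357641 0.03666243 0.23407685] [-1.79997847e+02 -3.72677283e-02 -1.64784054e+02]
```

View pics/w1.png

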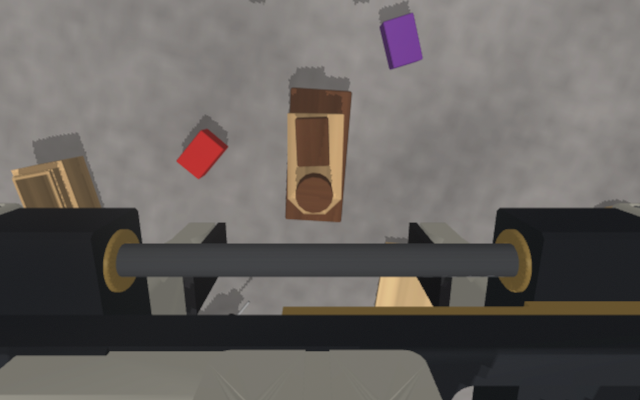

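The wrist view shows the stack clear of the fingers: disc at (314,193), block at (312,142), lid cut end at the bottom, red and purple look-alikes to the sides. I'll measure the parts by height bands from the depth.

```bash
cat >> h.py <<'E'
from scipy.spatial.transform import Rotation as R
def cloud(n,d,st=None):
    m=arm.camera_model(n); v,u=np.mgrid[:400,:640]; K=np.linalg.inv(m["mtx"])
    c=(np.stack([u,v,np.ones_like(u)],-1)@K.T)*d[...,None]
    if n=="wrist":
        T=np.eye(4); T[:3,:3]=R.from_euler("xyz",st["ee_rot"]).as_matrix(); T[:3,3]=st["eef_pos"]; W=T@m["mount"]
    else: W=np.linalg.inv(m["camera_from_world"])
    P=c@W[:3,:3].T+W[:3,3]; P[d<=0]=np.nan; return P
def bands(P,lo,hi,minpx=40,x=(0.3,0.85),y=(-0.6,0.6)):
    """components in a height band: world min-area rectangle"""
    Z=P[...,2]; m=((Z>lo)&(Z<hi)&(P[...,0]>x[0])&(P[...,0]<x[1])&(P[...,1]>y[0])&(P[...,1]<y[1])).astype(np.uint8)
    k,l,s,c=cv2.connectedComponentsWithStats(m,connectivity=4)
    for i in range(1,k):
        if s[i,4]<minpx: continue
        q=P[l==i]; (cx,cy),(w,h),a=cv2.minAreaRect((q[:,:2]*1000).astype(np.float32))
        if w<h: w,h,a=h,w,a+90
        a=(a+90)%180-90
        print(np.round(c[i]),"px",s[i,4],"ctr %.1f %.1f size %.1f %.1f ang %.1f z %.1f"%(cx,cy,w,h,a,np.median(q[:,2])*1000))
E
python3 - <<'E'
from h import *
f=np.load("pics/w1.npz"); st=dict(eef_pos=f["p"],ee_rot=f["r"]); P=cloud("wrist",f["d"],st)
for lo,hi in ((.059,.075),(.035,.053),(.013,.027),(-.004,.004)):
    print(lo,hi); bands(P,lo,hi,150)
# colour check against height planes
im=f["im"]; print([P[v,u].round(4).tolist() for u,v in ((314,193),(312,142),(300,130),(330,100),(250,100))])
f=np.load("pics/top0.npz"); P=cloud("top",f["d"])
for lo,hi in ((.055,.075),(.028,.053),(.003,.02)):
    print("top",lo,hi); bands(P,lo,hi,60)
E
```

```text
0.059 0.075
[312. 141.] px 1589 ctr 446.8 23.9 size 44.3 30.0 ang 17.1 z 64.9
[314. 194.] px 1090 ctr 493.8 38.2 size 35.1 34.8 ang 20.6 z 64.9
0.035 0.053
[316. 158.] px 2532 ctr 470.6 32.3 size 100.1 54.1 ang 14.0 z 43.0
[ 41. 187.] px 868 ctr 570.1 -229.1 size 44.6 41.6 ang -64.0 z 41.3
0.013 0.027
[402.  40.] px 1565 ctr 333.8 83.4 size 44.1 30.6 ang 31.9 z 20.8
[321. 138.] px 2502 ctr 466.4 33.4 size 140.1 62.2 ang 11.6 z 18.9
[200. 154.] px 1265 ctr 494.9 -85.8 size 44.3 30.0 ang -26.6 z 20.9
[ 78. 182.] px 469 ctr 558.4 -205.3 size 55.7 10.6 ang 35.3 z 19.9
[ 40. 191.] px 338 ctr 579.9 -243.8 size 36.1 3.5 ang 26.0 z 20.0
-0.004 0.004
[307. 115.] px 117956 ctr 440.2 30.1 size 734.4 260.1 ang -74.8 z -1.0
[288. 293.] px 5505 ctr 642.4 44.6 size 228.4 51.7 ang -74.3 z -1.0
[464. 394.] px 210 ctr 722.1 303.5 size 27.1 22.4 ang -77.6 z -1.1
[[0.4925, 0.0381, 0.0644], [0.4466, 0.0239, 0.0653], [0.439, 0.0107, 0.0648], [0.406, 0.0312, 0.0188], [0.4281, -0.0504, -0.0009]]
top 0.055 0.075
[155. 163.] px 73 ctr 668.2 425.0 size 51.0 23.8 ang -40.3 z 64.6
[306. 234.] px 170 ctr 491.3 38.7 size 34.4 31.7 ang 0.6 z 65.7
[312. 254.] px 233 ctr 444.0 24.3 size 44.1 29.8 ang 17.1 z 65.6
top 0.028 0.053
[341. 136.] px 920 ctr 748.5 -42.2 size 165.6 46.5 ang -22.7 z 41.8
[159. 166.] px 86 ctr 666.5 422.5 size 49.1 19.7 ang -40.3 z 39.9
[409. 201.] px 466 ctr 588.6 -218.6 size 99.8 55.8 ang 25.6 z 36.1
[309. 246.] px 455 ctr 467.9 32.9 size 100.0 53.9 ang 14.3 z 43.7
top 0.003 0.02
[495. 157.] px 214 ctr 713.5 -450.2 size 200.1 18.4 ang 58.3 z 14.8
[247. 188.] px 1908 ctr 619.9 198.3 size 179.4 97.4 ang 9.8 z 5.6
[409. 200.] px 242 ctr 592.8 -222.4 size 76.3 24.7 ang 26.3 z 5.7
[472. 247.] px 642 ctr 471.3 -383.6 size 79.3 67.1 ang 0.7 z 6.0
[170. 247.] px 505 ctr 461.9 386.9 size 67.4 66.8 ang 55.2 z 7.0
[306. 273.] px 66 ctr 405.1 36.1 size 33.8 26.2 ang -79.3 z 18.1
```

```bash
python3 -c "
from h import *
delta(0.4938,0.0382,0.059,-166)"
```

```text
t 2.15 turn [-0.01 -0.07  1.17] shift(now axes) [-0.0212 -0.0027  0.175 ] shift(after turn) [-0.021  -0.0023  0.175 ] n 4 per row [-0.0053 -0.0006  0.0437]
```

Call:
{"method": "move_arm", "body": {
  "rows": "0 0 1.2 0 0 0 0.0876; 0 0 0 -0.0105 -0.0012 0.04 0.0876; 0 0 0 -0.0105 -0.0012 0.045 0.0876; 0 0 0 0 0 0.045 0.0876; 0 0 0 0 0 0.03 0.0876; 0 0 0 0 0 0.015 0.0876; 0 0 0 0 0 0 0.0876"
}}

```text
t: 3.02
eef_pos: [0.4928, 0.0353, 0.0587]
ee_rot: [-3.141, -0.003, -2.903]
force: [-0.8, -0.4, -0.3]
width: 0.0879
gripper_force: 0.0
```

Call:
{"method": "move_arm", "body": {
  "rows": "0 0 0 0 0 0 0.03; 0 0 0 0 0 0 0.03; 0 0 0 0 0 0 0.03; 0 0 0 0 0 0 0.03; 0 0 0 0 0 0 0.03; 0 0 0 0 0 0 0.03",
  "squeeze": 10
}}

```text
t: 3.78
eef_pos: [0.4939, 0.0368, 0.0596]
ee_rot: [3.142, 0.0, -2.9]
force: [-0.2, 0.1, 1.3]
width: 0.0355
gripper_force: 10.0
```

```bash
python3 -c "
from h import *
delta(0.4645,0.387,0.16,-166)"
```

```text
t 3.77 turn [ 0.    0.   -0.17] shift(now axes) [-0.0552  0.347  -0.1004] shift(after turn) [-0.0562  0.3469 -0.1004] n 8 per row [-0.007   0.0434 -0.0126]
```

Call:
{"method": "move_arm", "body": {
  "rows": "0 0 0 0 0 -0.04 0.03; 0 0 0 -0.01 0.02 -0.04 0.03; 0 0 0 -0.014 0.055 -0.02 0.03; 0 0 0 -0.014 0.055 0 0.03; 0 0 0 -0.014 0.055 0 0.03; 0 0 0 -0.014 0.055 0 0.03; 0 0 0 -0.014 0.055 0 0.03; 0 0 0 -0.014 0.048 0 0.03"
}}

```text
t: 4.78
eef_pos: [0.5027, 0.3943, 0.1593]
ee_rot: [-3.141, -0.0, -2.9]
force: [1.4, -0.7, -0.8]
width: 0.0356
gripper_force: 10.0
```

```bash
cat >> h.py <<'E'
def wlook(name):
    s=arm.get_state(); im,d=grab("wrist"); cv2.imwrite(f"pics/{name}.png",im); np.savez(f"pics/{name}.npz",im=im,d=d,p=s["eef_pos"],r=s["ee_rot"])
    print("t",round(s["t"],2),s["eef_pos"].round(4),np.degrees(s["ee_rot"]).round(2),"w",round(s["width"],4),"gf",s["gripper_force"])
    return im,d,cloud("wrist",d,s)
E
python3 - <<'E'
from h import *
im,d,P=wlook("w2")
bands(P,.002,.014,100)
bands(P,.0065,.014,100)
print(P[250:330:20,320].round(3).tolist())
E
```

```text
t 4.78 [0.5027 0.3943 0.1593] [-1.7999e+02 -1.0000e-02 -1.6613e+02] w 0.0356 gf 9.999559968709946
[320. 132.] px 4900 ctr 464.4 387.2 size 66.9 66.6 ang 59.1 z 4.8
[ 72. 192.] px 7429 ctr 578.0 190.6 size 95.7 84.6 ang -81.4 z 4.2
[ 61. 295.] px 1412 ctr 677.0 180.1 size 40.4 38.6 ang 13.8 z 4.1
[320. 131.] px 2043 ctr 464.4 387.2 size 66.9 66.6 ang 59.1 z 8.7
[ 33. 166.] px 598 ctr 555.8 155.4 size 31.5 29.6 ang -80.3 z 8.8
[117. 173.] px 571 ctr 546.3 218.8 size 30.4 30.0 ang -81.2 z 8.9
[[0.473, 0.387, 0.233], [0.477, 0.388, 0.233], [0.613, 0.424, 0.0], [0.481, 0.389, 0.243]]
```

View pics/w2.png

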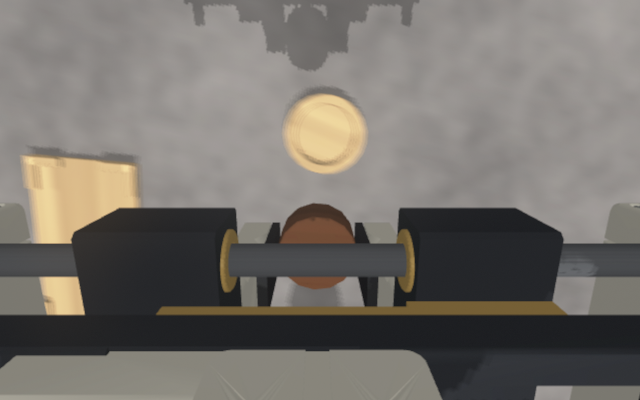

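The view shows the disc held between the pads at (317,245) and its empty round cradle at (325,132), centred at (0.4644, 0.3872).

```bash
python3 -c "
from h import *
delta(0.4644,0.3872,0.0215,-166)"
```

```text
t 4.83 turn [ 0.04  0.1  -0.  ] shift(now axes) [ 0.0412 -0.0026  0.1374] shift(after turn) [ 0.0409 -0.0025  0.1375] n 3 per row [ 0.0136 -0.0008  0.0458]
```

Call:
{"method": "move_arm", "body": {
  "rows": "0 0 0 0.02 -0.0013 0.03 0.03; 0 0 0 0.0205 -0.0013 0.03 0.03; 0 0 0 0 0 0.03 0.03; 0 0 0 0 0 0.025 0.03; 0 0 0 0 0 0.015 0.03; 0 0 0 0 0 0.0075 0.03; 0 0 0 0 0 0 0.03; 0 0 0 0 0 0 0.03"
}}

```text
t: 5.82
eef_pos: [0.4647, 0.3805, 0.0226]
ee_rot: [3.141, 0.001, -2.9]
force: [0.4, -0.3, 0.9]
width: 0.0359
gripper_force: 9.9
```

Call:
{"method": "move_arm", "body": {
  "rows": "0 0 0 0 0 -0.003 0.03; 0 0 0 -0.0014 0.0066 0 0.03; 0 0 0 0 0 0 0.03; 0 0 0 0 0 0.0035 0.03; 0 0 0 0 0 0 0.03; 0 0 0 0 0 0 0.03"
}}

```text
t: 6.58
eef_pos: [0.4641, 0.3867, 0.0214]
ee_rot: [-3.141, -0.0, -2.9]
force: [-0.6, -0.2, 0.3]
width: 0.0358
gripper_force: 9.9
```

Call:
{"method": "move_arm", "body": {
  "rows": "0 0 0 0 0 0 0.06; 0 0 0 0 0 0 0.06; 0 0 0 0 0 0 0.06; 0 0 0 0 0 -0.02 0.06; 0 0 0 0 0 -0.04 0.06; 0 0 0 0 0 -0.05 0.0876; 0 0 0 -0.02 0 -0.05 0.0876; 0 0 0 -0.02 0 0 0.0876"
}}

```text
t: 7.58
eef_pos: [0.5051, 0.3984, 0.1873]
ee_rot: [3.136, 0.007, -2.899]
force: [-0.1, 0.7, -1.4]
width: 0.0839
gripper_force: 0.0
```

```bash
python3 - <<'E'
from h import *
im,d,P=wlook("w3")
for a,b in ((.02,.035),(.0065,.014)): print(a); bands(P,a,b,100)
delta(0.4468,0.0239,0.12,-163)
E
```

```text
t 7.58 [0.5051 0.3984 0.1873] [ 179.71    0.43 -166.11] w 0.0839 gf 0.0
0.02
[313. 126.] px 1291 ctr 464.5 385.4 size 34.8 34.3 ang 13.4 z 25.9
0.0065
[315. 124.] px 1746 ctr 464.4 387.1 size 67.1 66.4 ang 60.2 z 8.8
[ 49. 156.] px 514 ctr 556.1 155.6 size 31.3 30.0 ang -82.0 z 8.8
[128. 163.] px 496 ctr 546.3 218.9 size 30.8 30.0 ang -80.9 z 8.9
t 7.62 turn [ 0.16  0.28 -3.16] shift(now axes) [ 0.1475 -0.3493  0.0626] shift(after turn) [ 0.1661 -0.3404  0.0643] n 8 per row [ 0.0208 -0.0426  0.008 ]
```

The disc lies flat in its cradle, within 2 mm of centre. Now the block.

Call:
{"method": "move_arm", "body": {
  "rows": "0 0 -3 0 0 0 0.0876; 0 0 0 0.0232 -0.0485 0 0.0876; 0 0 0 0.0232 -0.0485 0 0.0876; 0 0 0 0.0232 -0.0485 0 0.0876; 0 0 0 0.0232 -0.0485 0 0.0876; 0 0 0 0.0232 -0.0485 0.01 0.0876; 0 0 0 0.0232 -0.0485 0.02 0.0876; 0 0 0 0.0232 -0.0485 0.03 0.0876"
}}

```text
t: 8.62
eef_pos: [0.4457, 0.0231, 0.1217]
ee_rot: [3.141, 0.002, -2.847]
force: [1.7, -0.4, -0.7]
width: 0.0873
gripper_force: 0.0
```

Call:
{"method": "move_arm", "body": {
  "rows": "0 0 0 0 0 0 0.0876; 0 0 0 0 0 0 0.0876"
}}

```text
t: 8.88
eef_pos: [0.4462, 0.0243, 0.1218]
ee_rot: [-3.141, 0.0, -2.849]
force: [0.7, 0.8, 0.5]
width: 0.0875
gripper_force: 0.0
```

```bash
python3 - <<'E'
from h import *
im,d,P=wlook("w4")
for a,b in ((.059,.075),(.035,.053),(.012,.027)): print(a); bands(P,a,b,300)
delta(0.4468,0.0239,0.0565,-163)
E
```

```text
t 8.88 [0.4462 0.0243 0.1218] [-1.7999e+02  2.0000e-02 -1.6321e+02] w 0.0875 gf 0.0
0.059
[317. 208.] px 3308 ctr 446.4 23.7 size 43.6 29.9 ang 17.3 z 65.0
0.035
[324. 197.] px 2916 ctr 449.1 27.1 size 56.7 54.1 ang 14.4 z 43.0
[318. 286.] px 1290 ctr 510.2 42.9 size 53.3 19.6 ang -72.9 z 43.0
0.012
[448.  62.] px 3236 ctr 333.6 83.8 size 44.1 31.1 ang 31.7 z 20.8
[332. 148.] px 3330 ctr 440.1 28.0 size 86.3 62.2 ang 11.5 z 19.0
[163. 209.] px 2278 ctr 494.7 -85.7 size 44.5 30.2 ang -26.5 z 20.9
t 8.93 turn [-0.    0.06 -0.16] shift(now axes) [ 0.0002 -0.0011  0.0655] shift(after turn) [ 0.0001 -0.0011  0.0655] n 2 per row [ 0.     -0.0005  0.0328]
```

Call:
{"method": "move_arm", "body": {
  "rows": "0 0 0 0 -0.0008 0.035 0.0876; 0 0 0 0 0 0.02 0.0876; 0 0 0 0 0 0.0105 0.06; 0 0 0 0 0 0 0.024; 0 0 0 0 0 0 0.024; 0 0 0 0 0 0 0.024; 0 0 0 0 0 0 0.024; 0 0 0 0 0 0 0.024",
  "squeeze": 10
}}

```text
t: 9.93
eef_pos: [0.4463, 0.0237, 0.0563]
ee_rot: [3.141, 0.001, -2.848]
force: [0.5, 0.3, 0.3]
width: 0.0331
gripper_force: 0.0
```

```bash
python3 - <<'E'
from h import *
delta(0.51,-0.38,0.17,-180)
E
```

```text
t 9.93 turn [1.000e-02 3.000e-02 1.682e+01] shift(now axes) [ 0.0557 -0.4048 -0.1138] shift(after turn) [-0.0637 -0.4037 -0.1137] n 9 per row [-0.0071 -0.0449 -0.0126]
```

Call:
{"method": "move_arm", "body": {
  "rows": "0 0 0 0 0 0 0.024; 0 0 0 0 0 0 0.024; 0 0 0 0 0 -0.03 0.024; 0 0 0 0 0 -0.045 0.024; 0 0 8.4 0 0 -0.0387 0.024; 0 0 8.4 0 0 0 0.024; 0 0 0 -0.008 -0.05 0 0.024; 0 0 0 -0.008 -0.05 0 0.024"
}}

```text
t: 10.92
eef_pos: [0.4623, -0.077, 0.1699]
ee_rot: [3.141, 0.001, -3.139]
force: [0.9, -0.1, 0.3]
width: 0.0297
gripper_force: 10.0
```

Call:
{"method": "move_arm", "body": {
  "rows": "0 0 0 -0.008 -0.05 0 0.024; 0 0 0 -0.008 -0.05 0 0.024; 0 0 0 -0.008 -0.05 0 0.024; 0 0 0 -0.008 -0.05 0 0.024; 0 0 0 -0.008 -0.05 0 0.024; 0 0 0 -0.0077 -0.0537 0 0.024; 0 0 0 0 0 0 0.024; 0 0 0 0 0 0 0.024"
}}

```text
t: 11.92
eef_pos: [0.5094, -0.3799, 0.1689]
ee_rot: [3.141, -0.001, 3.141]
force: [-0.4, 1.1, 0.3]
width: 0.0299
gripper_force: 10.0
```

```bash
python3 - <<'E'
from h import *
im,d,P=wlook("w5")
for a,b in ((.002,.014),(.0065,.014)): print(a); bands(P,a,b,100,y=(-.6,-.3))
E
```

```text
t 11.93 [ 0.5094 -0.3799  0.1689] [ 1.7995e+02 -7.0000e-02  1.7997e+02] w 0.0299 gf 10.000018179416656
0.002
[313. 133.] px 6027 ctr 473.3 -383.4 size 75.9 62.1 ang -0.8 z 4.3
0.0065
[287. 100.] px 373 ctr 445.3 -404.0 size 20.1 19.4 ang 89.5 z 8.8
[341. 100.] px 351 ctr 445.3 -361.8 size 19.9 19.2 ang 89.4 z 8.9
[287. 169.] px 320 ctr 501.0 -404.6 size 20.0 19.9 ang 88.5 z 8.9
[339. 169.] px 308 ctr 501.3 -362.7 size 19.3 19.1 ang 0.3 z 8.9
```

View pics/w5.png

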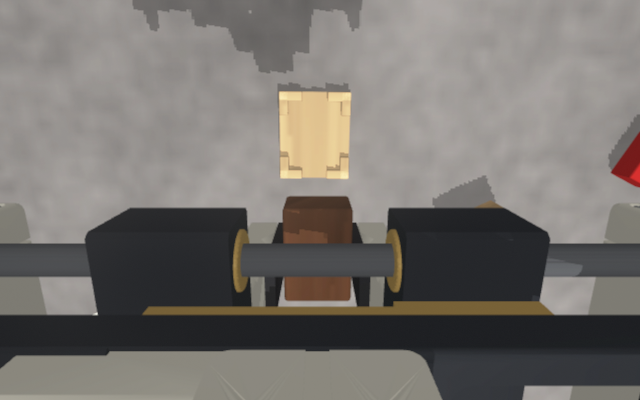

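Block held at (317,250), its cradle at (313,133), centred at (0.4733, -0.3834) and turned -0.8°. I'm lowering it in.

Call:
{"method": "move_arm", "body": {
  "rows": "0 0 0.8 0.018 -0.0018 0.03 0.024; 0 0 0 0.018 -0.0018 0.04 0.024; 0 0 0 0 0 0.04 0.024; 0 0 0 0 0 0.025 0.024; 0 0 0 0 0 0.01 0.024; 0 0 0 0 0 0.006 0.024; 0 0 0 0 0 0 0.024; 0 0 0 0 0 0 0.024"
}}

```text
t: 12.98
eef_pos: [0.4746, -0.3836, 0.0198]
ee_rot: [-3.141, 0.001, 3.128]
force: [-0.2, 1.0, -0.4]
width: 0.0301
gripper_force: 10.0
```

Call:
{"method": "move_arm", "body": {
  "rows": "0 0 0 0 0 0.0015 0.024; 0 0 0 0 0 0 0.024; 0 0 0 0 0 0 0.05; 0 0 0 0 0 0 0.05; 0 0 0 0 0 0 0.05; 0 0 0 0 0 -0.03 0.06; 0 0 0 0 0 -0.06 0.0876; 0 0 0 -0.03 0 -0.06 0.0876"
}}

```text
t: 13.98
eef_pos: [0.5008, -0.3837, 0.1651]
ee_rot: [3.141, -0.001, 3.127]
force: [1.7, -1.8, 0.4]
width: 0.0746
gripper_force: 0.0
```

Call:
{"method": "move_arm", "body": {
  "rows": "0 0 0 0 0 0 0.0876; 0 0 0 0 0 0 0.0876"
}}

```text
t: 14.22
eef_pos: [0.5017, -0.3834, 0.1629]
ee_rot: [3.141, 0.0, 3.128]
force: [-0.3, -0.3, -0.4]
width: 0.087
gripper_force: 0.0
```

```bash
python3 - <<'E'
from h import *
im,d,P=wlook("w6")
for a,b in ((.02,.035),(.0065,.014)): print(a); bands(P,a,b,100,y=(-.6,-.3))
delta(0.4706,0.0323,0.14,-166)
E
```

```text
t 14.22 [ 0.5017 -0.3834  0.1629] [179.97   0.   179.22] w 0.087 gf 0.0
0.02
[316. 148.] px 1935 ctr 474.4 -384.3 size 43.0 30.0 ang -0.6 z 25.9
0.0065
[290. 109.] px 374 ctr 444.9 -403.8 size 19.8 19.1 ang 89.2 z 8.8
[344. 109.] px 370 ctr 445.5 -362.0 size 19.9 19.1 ang 89.2 z 8.9
[291. 179.] px 327 ctr 500.7 -405.0 size 20.4 19.3 ang 0.1 z 9.0
[343. 178.] px 328 ctr 501.6 -362.5 size 20.0 19.6 ang -0.7 z 8.9
t 14.28 turn [  0.07  -0.08 -14.79] shift(now axes) [0.0361 0.4151 0.0226] shift(after turn) [-0.071   0.4106  0.0221] n 9 per row [-0.0079  0.0456  0.0025]
```

The block lies in its cradle. I'll measure the box on the way back, while the hand is empty.

Call:
{"method": "move_arm", "body": {
  "rows": "0 0 0 -0.03 0.043 -0.01 0.0876; 0 0 0 -0.03 0.043 -0.01 0.0876; 0 0 0 -0.03 0.043 -0.01 0.0876; 0 0 0 -0.03 0.043 -0.01 0.0876; 0 0 -7.4 0 0 0 0.0876; 0 0 -7.4 0 0 0 0.0876; 0 0 0 0 0 0 0.0876; 0 0 0 0 0 0 0.0876"
}}

```text
t: 15.28
eef_pos: [0.6237, -0.2136, 0.2022]
ee_rot: [3.141, -0.002, -2.9]
force: [0.4, -0.2, 0.4]
width: 0.0875
gripper_force: 0.0
```

```bash
python3 - <<'E'
from h import *
im,d,P=wlook("w7")
for a,b in ((.028,.037),(.041,.05),(.028,.05)): print(a); bands(P,a,b,100,y=(-.4,-.1))
delta(0.4706,0.0323,0.14,-166)
E
```

```text
t 15.28 [ 0.6237 -0.2136  0.2022] [ 1.7997e+02 -9.0000e-02 -1.6616e+02] w 0.0875 gf 0.0
0.028
[319. 129.] px 1753 ctr 591.5 -219.0 size 100.2 54.1 ang 25.9 z 33.0
0.041
[320. 135.] px 989 ctr 591.4 -219.1 size 87.7 41.9 ang 25.9 z 43.7
0.028
[319. 132.] px 3204 ctr 591.5 -219.0 size 100.2 54.1 ang 25.9 z 33.8
t 15.32 turn [ 0.02 -0.06 -0.13] shift(now axes) [0.0897 0.2754 0.0627] shift(after turn) [0.0891 0.2757 0.0625] n 6 per row [0.0149 0.0459 0.0104]
```

View pics/w7.png

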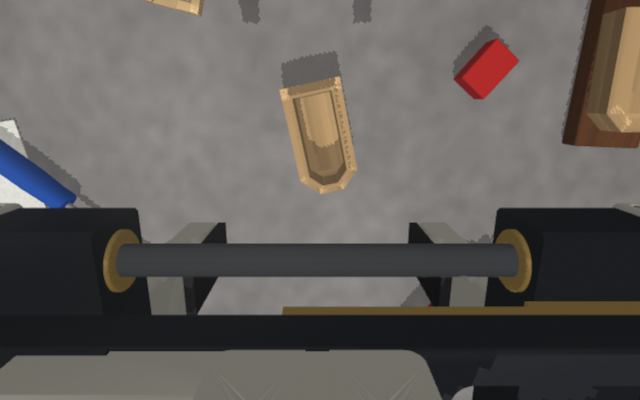

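The box is at (319,129), centred at (0.5915, -0.2190), yaw 25.9°, with its cut end away from the robot, the same way round as the lid. Now the lid.

Call:
{"method": "move_arm", "body": {
  "rows": "0 0 0 0.0149 0.0459 0.01 0.0876; 0 0 0 0.0149 0.0459 0.01 0.0876; 0 0 0 0.0149 0.0459 0.01 0.0876; 0 0 0 0.0149 0.0459 0.01 0.0876; 0 0 0 0.0149 0.0459 0.01 0.0876; 0 0 0 0.0149 0.0459 0.01 0.0876; 0 0 0 0 0 0 0.0876; 0 0 0 0 0 0 0.0876"
}}

```text
t: 16.32
eef_pos: [0.4711, 0.0322, 0.1435]
ee_rot: [-3.142, 0.001, -2.897]
force: [0.3, 1.1, -0.3]
width: 0.0875
gripper_force: 0.0
```

```bash
python3 - <<'E'
from h import *
im,d,P=wlook("w8")
for a,b in ((.035,.053),(.012,.027)): print(a); bands(P,a,b,300)
delta(0.4706,0.0323,0.033,-166)
E
```

```text
t 16.32 [0.4711 0.0322 0.1435] [-1.8000e+02  4.0000e-02 -1.6598e+02] w 0.0875 gf 0.0
0.035
[318. 181.] px 8805 ctr 465.9 31.3 size 90.8 54.1 ang 14.3 z 43.0
0.012
[432.  26.] px 2473 ctr 334.3 83.8 size 43.1 30.4 ang 31.5 z 20.8
[329. 115.] px 3118 ctr 458.2 31.9 size 123.2 62.2 ang 11.8 z 18.9
[169. 177.] px 2200 ctr 494.8 -85.7 size 44.7 30.3 ang -26.6 z 20.8
t 16.38 turn [-0.    0.04 -0.02] shift(now axes) [0.0006 0.0006 0.1105] shift(after turn) [0.0006 0.0006 0.1105] n 3 per row [0.0002 0.0002 0.0368]
```

Call:
{"method": "move_arm", "body": {
  "rows": "0 0 -0.2 0.0005 0.0005 0.04 0.0876; 0 0 0 0 0 0.04 0.0876; 0 0 0 0 0 0.02 0.0876; 0 0 0 0 0 0.0105 0.0876; 0 0 0 0 0 0 0.048; 0 0 0 0 0 0 0.048; 0 0 0 0 0 0 0.048; 0 0 0 0 0 0 0.048",
  "squeeze": 15
}}

```text
t: 17.38
eef_pos: [0.4705, 0.0327, 0.0333]
ee_rot: [3.141, 0.001, -2.893]
force: [-0.8, 0.8, 2.8]
width: 0.0539
gripper_force: 15.0
```

Call:
{"method": "move_arm", "body": {
  "rows": "0 0 0 0 0 0 0.048; 0 0 0 0 0 0 0.048; 0 0 0 0 0 -0.02 0.048; 0 0 0 0 0 -0.05 0.048; 0 0 0 0 0 -0.05 0.048; 0 0 0 0 0 0 0.048"
}}

```text
t: 18.12
eef_pos: [0.4724, 0.0334, 0.1566]
ee_rot: [3.141, 0.008, -2.893]
force: [0.5, 0.3, -1.6]
width: 0.0537
gripper_force: 15.0
```

```bash
python3 - <<'E'
from h import *
im,d,P=wlook("w9")
delta(0.5915,-0.2190,0.14,-154.1)
E
```

```text
t 18.12 [0.4724 0.0334 0.1566] [ 179.94    0.43 -165.73] w 0.0537 gf 14.99977134168148
t 18.18 turn [  0.04   0.24 -11.67] shift(now axes) [-0.0548 -0.2739  0.0144] shift(after turn) [ 0.0016 -0.2794  0.0144] n 6 per row [ 0.0003 -0.0466  0.0024]
```

View pics/w9.png

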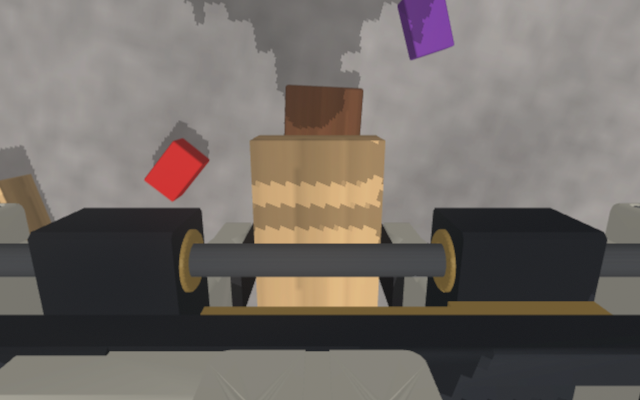

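The lid is held level, its near edge at row 137, columns 251–384, with the baseboard left behind at (323,110). Carrying it to the box.

Call:
{"method": "move_arm", "body": {
  "rows": "0 0 -5.8 0 -0.02 0 0.048; 0 0 -5.9 0 -0.02 0 0.048; 0 0 0 0 -0.048 0 0.048; 0 0 0 0 -0.048 0 0.048; 0 0 0 0 -0.048 0 0.048; 0 0 0 0 -0.048 0.005 0.048; 0 0 0 0 -0.0474 0.01 0.048; 0 0 0 0 0 0 0.048"
}}

```text
t: 19.18
eef_pos: [0.5858, -0.2234, 0.1341]
ee_rot: [3.139, -0.004, -2.692]
force: [0.0, 0.4, -0.1]
width: 0.0537
gripper_force: 15.0
```

Call:
{"method": "move_arm", "body": {
  "rows": "0 0 0 0 0 0 0.048; 0 0 0 0 0 0 0.048"
}}

```text
t: 19.42
eef_pos: [0.5862, -0.2202, 0.1374]
ee_rot: [3.141, -0.0, -2.688]
force: [0.4, -0.2, -0.8]
width: 0.054
gripper_force: 15.0
```

```bash
python3 - <<'E'
from h import *
im,d,P=wlook("w10"); s=arm.get_state()
A=R.from_euler("xyz",s["ee_rot"])
hsv=cv2.cvtColor(im,cv2.COLOR_BGR2HSV)
Q=A.inv().apply((P-s["eef_pos"]).reshape(-1,3)).reshape(P.shape)
m=(P[...,2]>0.12)&(np.arange(400)[:,None]<235)&(np.arange(640)[None]>240)&(np.arange(640)[None]<400)&(abs(Q[...,2]+0.011)<0.006)
q=Q[m]; print(len(q),"x max",np.percentile(q[:,0],[99,99.8]),"y",np.percentile(q[:,1],[.5,50,99.5]),"z",np.median(q[:,2]))
print("lid rect in tool",cv2.minAreaRect((q[:,:2]*1000).astype(np.float32)))
k=q[:,0]>0.02; c=np.polyfit(q[k,0],q[k,2],1),np.polyfit(q[k,1],q[k,2],1); print("tilt",c)
for a,b in ((.028,.037),(.041,.05)): bands(P,a,b,100,y=(-.4,-.1))
delta(0.5915,-0.2190,0.06,-154.1)
E
```

```text
t 19.43 [ 0.5862 -0.2202  0.1374] [ 1.7998e+02 -3.0000e-02 -1.5402e+02] w 0.054 gf 15.000102147459984
12690 x max [0.05034482 0.05044775] y [-0.02783338 -0.00074105  0.02973977] z -0.009348711624917502
lid rect in tool ((29.87147331237793, 0.5246963500976562), (69.05335235595703, 41.3409309387207), 89.95072937011719)
tilt (array([ 0.00468083, -0.0095023 ]), array([ 0.00048133, -0.00933406]))
[316. 132.] px 302 ctr 547.6 -240.2 size 54.1 2.4 ang -63.9 z 33.0
t 19.48 turn [0.   0.01 0.09] shift(now axes) [-0.0051 -0.0012  0.0778] shift(after turn) [-0.0051 -0.0012  0.0778] n 2 per row [-0.0025 -0.0006  0.0389]
```

Call:
{"method": "move_arm", "body": {
  "rows": "0 0 0 -0.0055 -0.0012 0.02 0.048; 0 0 0 0 0 0.03 0.048; 0 0 0 0 0 0.022 0.048; 0 0 0 0 0 0 0.048; 0 0 0 0 0 0 0.048; 0 0 0 0 0 0 0.048"
}}

```text
t: 20.23
eef_pos: [0.5928, -0.2196, 0.0668]
ee_rot: [-3.141, 0.002, -2.689]
force: [-0.7, 0.7, -0.2]
width: 0.0538
gripper_force: 15.0
```

```bash
python3 - <<'E'
from h import *
im,d,P=wlook("w11"); s=arm.get_state()
A=R.from_euler("xyz",s["ee_rot"]); C=A.inv().apply((P-s["eef_pos"]).reshape(-1,3)).reshape(P.shape)
# lid strip near its close edge vs box shoulder strip, both in tool axes
for nm,lo,hi in (("lid",.070,.085),("box",.028,.037)):
    m=(P[...,2]>lo)&(P[...,2]<hi)&(abs(C[...,1])<.045)&(C[...,0]>0.03)&(C[...,0]<0.07)
    m&=np.arange(400)[:,None]<215
    q=C[m]; q=q[q[:,0]>np.percentile(q[:,0],99.5)-0.004] if len(q)>50 else q
    print(nm,len(q), "xmax",np.percentile(q[:,0],99),"y range",np.percentile(q[:,1],[1,99]).round(4)) if len(q) else print(nm,0)
delta(0.5919,-0.2188,0.0473,-154.1)
E
```

```text
t 20.23 [ 0.5928 -0.2196  0.0668] [-1.7994e+02  9.0000e-02 -1.5405e+02] w 0.0538 gf 14.999954402446747
lid 1509 xmax 0.050184252451747374 y range [-0.0272  0.0256]
box 622 xmax 0.050941321809848436 y range [-0.0249  0.0277]
t 20.27 turn [-0.06  0.09  0.04] shift(now axes) [0.0005 0.0011 0.0195] shift(after turn) [0.0004 0.0011 0.0195] n 1 per row [0.0004 0.0011 0.0195]
```

Call:
{"method": "move_arm", "body": {
  "rows": "0 0 0 0.0006 0.0018 0.004 0.048; 0 0 0 0 0 0.004 0.048; 0 0 0 0 0 0.004 0.048; 0 0 0 0 0 0.003 0.048; 0 0 0 0 0 0 0.048; 0 0 0 0 0 0 0.048"
}}

```text
t: 21.02
eef_pos: [0.5908, -0.2183, 0.0507]
ee_rot: [-3.142, 0.0, -2.689]
force: [0.3, 0.7, -0.5]
width: 0.0539
gripper_force: 15.0
```

Call:
{"method": "move_arm", "body": {
  "rows": "0 0 0 0 0 0.002 0.048; 0 0 0 0 0 0.0017 0.048; 0 0 0 0 0 0.0005 0.048; 0 0 0 0 0 0 0.048; 0 0 0 0 0 0 0.048"
}}

```text
t: 21.65
eef_pos: [0.5908, -0.2183, 0.0473]
ee_rot: [-3.141, 0.0, -2.689]
force: [-3.4, 1.4, 7.0]
width: 0.0541
gripper_force: 15.0
```

Call:
{"method": "move_arm", "body": {
  "rows": "0 0 0 0 0 0 0.08; 0 0 0 0 0 0 0.08; 0 0 0 0 0 0 0.08; 0 0 0 0 0 0 0.08; 0 0 0 0 0 -0.03 0.0876; 0 0 0 -0.02 0 -0.06 0.0876; 0 0 0 -0.02 0 -0.06 0.0876; 0 0 0 0 0 0 0.0876"
}}

```text
t: 22.65
eef_pos: [0.6302, -0.201, 0.2011]
ee_rot: [-3.136, 0.008, -2.688]
force: [-0.2, -0.1, -0.8]
width: 0.0875
gripper_force: 0.0
```

Call:
{"method": "move_arm", "body": {
  "rows": "0 0 0 0 0 0 0.0876; 0 0 0 0 0 0 0.0876"
}}

```text
t: 22.9
eef_pos: [0.6253, -0.201, 0.1936]
ee_rot: [3.14, -0.002, -2.689]
force: [0.2, 0.4, 0.2]
width: 0.0877
gripper_force: 0.0
```

```bash
python3 - <<'E'
from h import *
im,d,P=wlook("w12")
for a,b in ((.048,.07),(.052,.0555),(.0555,.06),(.06,.075),(.028,.037)): print(a);bands(P,a,b,60,y=(-.4,-.1))
delta(0.4664,0.0334,0.14,-168.3)
E
```

```text
t 22.9 [ 0.6253 -0.201   0.1936] [ 1.7992e+02 -1.2000e-01 -1.5409e+02] w 0.0877 gf 0.0
0.048
[316. 129.] px 7880 ctr 591.1 -219.4 size 99.3 54.0 ang 25.8 z 57.0
0.052
0.0555
[316. 129.] px 7742 ctr 591.1 -219.4 size 99.3 54.0 ang 25.8 z 57.0
0.06
0.028
t 22.95 turn [ 0.06 -0.13 14.21] shift(now axes) [0.0404 0.2803 0.0541] shift(after turn) [0.1081 0.2618 0.0536] n 6 per row [0.018  0.0436 0.0089]
```

View pics/w12.png

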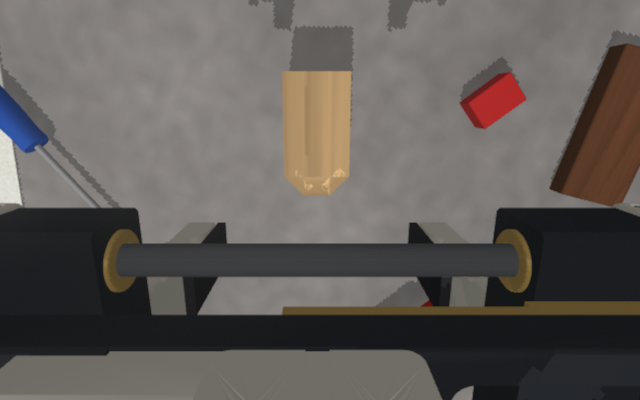

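The lid sits on its box at (316,130): top level at 57 mm (with the known -1 mm bias, 58), outlines flush, cut end over cut end. Last, the baseboard.

Call:
{"method": "move_arm", "body": {
  "rows": "0 0 7.1 0 0 0 0.0876; 0 0 7.1 0 0 0 0.0876; 0 0 0 0.018 0.0436 0.009 0.0876; 0 0 0 0.018 0.0436 0.009 0.0876; 0 0 0 0.018 0.0436 0.009 0.0876; 0 0 0 0.018 0.0436 0.009 0.0876; 0 0 0 0.018 0.0436 0.009 0.0876; 0 0 0 0.018 0.0436 0.009 0.0876"
}}

```text
t: 23.95
eef_pos: [0.466, 0.0338, 0.1401]
ee_rot: [-3.141, -0.001, -2.937]
force: [0.3, 0.9, 0.3]
width: 0.0878
gripper_force: 0.0
```

Call:
{"method": "move_arm", "body": {
  "rows": "0 0 0 0 0 0 0.0876; 0 0 0 0 0 0 0.0876"
}}

```text
t: 24.2
eef_pos: [0.4674, 0.0331, 0.1409]
ee_rot: [-3.141, -0.0, -2.936]
force: [0.4, -0.5, -0.1]
width: 0.0875
gripper_force: 0.0
```

```bash
python3 - <<'E'
from h import *
im,d,P=wlook("w13")
bands(P,.012,.027,300,y=(-.03,.12))
f=np.load("pics/w12.npz"); 
delta(0.4664,0.0334,0.014,-168.3)
E
```

```text
t 24.2 [0.4674 0.0331 0.1409] [-1.7998e+02 -2.0000e-02 -1.6821e+02] w 0.0875 gf 0.0
[425.  26.] px 2507 ctr 334.2 83.8 size 43.1 30.4 ang 31.8 z 20.8
[319. 167.] px 11581 ctr 456.8 31.5 size 119.4 62.2 ang 11.6 z 19.0
t 24.25 turn [-0.02 -0.01  0.03] shift(now axes) [0.0011 0.0009 0.127 ] shift(after turn) [0.0012 0.0008 0.127 ] n 3 per row [0.0004 0.0003 0.0423]
```

Call:
{"method": "move_arm", "body": {
  "rows": "0 0 0 0.0008 0.0008 0.045 0.0876; 0 0 0 0 0 0.045 0.0876; 0 0 0 0 0 0.025 0.0876; 0 0 0 0 0 0.012 0.0876; 0 0 0 0 0 0 0.055; 0 0 0 0 0 0 0.055; 0 0 0 0 0 0 0.055; 0 0 0 0 0 0 0.055",
  "squeeze": 25
}}

```text
t: 25.25
eef_pos: [0.4671, 0.0341, 0.015]
ee_rot: [3.141, 0.002, -2.937]
force: [-0.4, -0.6, 6.0]
width: 0.0618
gripper_force: 25.0
```

Call:
{"method": "move_arm", "body": {
  "rows": "0 0 0 0 0 0 0.055; 0 0 0 0 0 -0.02 0.055; 0 0 0 0 0 -0.04 0.055; 0 0 0 0 0 -0.05 0.055; 0 0 0 0 0 0 0.055; 0 0 0 0 0 0 0.055"
}}

```text
t: 26.0
eef_pos: [0.4659, 0.0338, 0.1239]
ee_rot: [3.141, 0.0, -2.937]
force: [-0.8, -0.9, -0.8]
width: 0.0619
gripper_force: 25.0
```

```bash
python3 - <<'E'
from h import *
f=np.load("pics/w3.npz")  # lips of board cradle seen earlier; top view for the whole
delta(0.6224,0.198,0.12,-170.3)
E
```

```text
t 26.0 turn [0.03 0.01 2.01] shift(now axes) [-0.1866  0.129   0.004 ] shift(after turn) [-0.1819  0.1355  0.0039] n 5 per row [-0.0364  0.0271  0.0008]
```

Call:
{"method": "move_arm", "body": {
  "rows": "0 0 2.7 0 0 0 0.055; 0 0 0 -0.036 0.0275 0 0.055; 0 0 0 -0.036 0.0275 0 0.055; 0 0 0 -0.036 0.0275 0 0.055; 0 0 0 -0.036 0.0275 0 0.055; 0 0 0 -0.036 0.0275 0 0.055; 0 0 0 0 0 0 0.055; 0 0 0 0 0 0 0.055"
}}

```text
t: 27.0
eef_pos: [0.6214, 0.1973, 0.1218]
ee_rot: [-3.14, -0.004, -2.984]
force: [-0.9, -0.3, -1.5]
width: 0.0615
gripper_force: 25.0
```

```bash
python3 - <<'E'
from h import *
im,d,P=wlook("w14")
print("lips");bands(P,.0065,.014,60,y=(.05,.35))
print("plate");bands(P,.002,.014,60,y=(.05,.35))
print("board"); bands(P,.11,.15,300,y=(.05,.35))
delta(0.6215,0.198,0.02,-171.1)
E
```

```text
t 27.0 [0.6214 0.1973 0.1218] [-179.92   -0.21 -170.98] w 0.0615 gf 24.99936729669571
lips
[274.  79.] px 500 ctr 546.7 153.7 size 29.8 9.1 ang -81.0 z 8.9
[364.  79.] px 524 ctr 536.7 217.0 size 29.7 9.1 ang -80.9 z 8.9
plate
[319.  79.] px 1815 ctr 541.5 185.3 size 93.9 9.5 ang -81.0 z 8.0
board
[317. 168.] px 24207 ctr 585.2 190.7 size 95.1 67.5 ang -80.8 z 125.9
[316. 291.] px 3809 ctr 641.8 199.6 size 62.1 16.1 ang -81.2 z 125.6
t 27.05 turn [-0.06 -0.17  0.11] shift(now axes) [-0.0005  0.0011  0.1024] shift(after turn) [-0.0002  0.0009  0.1024] n 3 per row [-0.0001  0.0003  0.0341]
```

View pics/w14.png

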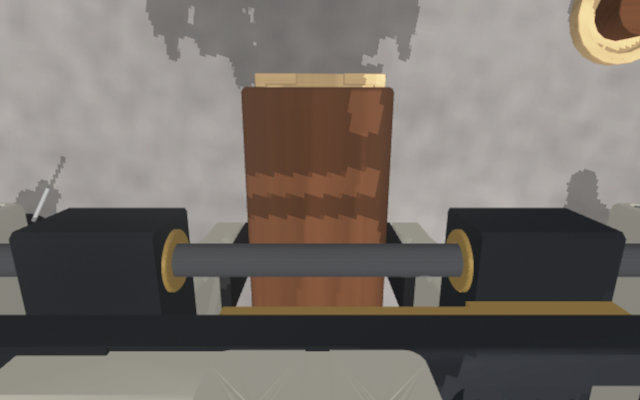

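The view shows the board held over the large cradle, whose near edge shows at row 79, columns 255–385. It is centred about 1 mm from the cradle centre (0.6218, 0.1980), 9.0°. I'm lowering it.

Call:
{"method": "move_arm", "body": {
  "rows": "0 0 0 -0.0003 0.0008 0.03 0.055; 0 0 0 0 0 0.03 0.055; 0 0 0 0 0 0.022 0.055; 0 0 0 0 0 0.012 0.055; 0 0 0 0 0 0.005 0.055; 0 0 0 0 0 0 0.055; 0 0 0 0 0 0 0.055"
}}

```text
t: 27.92
eef_pos: [0.6233, 0.1989, 0.026]
ee_rot: [3.141, 0.001, -2.984]
force: [-0.6, 0.3, -0.8]
width: 0.0619
gripper_force: 25.0
```

Call:
{"method": "move_arm", "body": {
  "rows": "0 0 0 0.0005 -0.0005 0.003 0.055; 0 0 0 0 0 0.002 0.055; 0 0 0 0 0 0.001 0.055; 0 0 0 0 0 0 0.055; 0 0 0 0 0 0 0.055"
}}

```text
t: 28.55
eef_pos: [0.6224, 0.1981, 0.0201]
ee_rot: [3.142, 0.0, -2.984]
force: [-3.5, -0.6, 7.2]
width: 0.0621
gripper_force: 25.0
```

In contact with 7 N, so I release, back off and check everything.

Call:
{"method": "move_arm", "body": {
  "rows": "0 0 0 0 0 0 0.0876; 0 0 0 0 0 0 0.0876; 0 0 0 0 0 0 0.0876; 0 0 0 0 0 0 0.0876; 0 0 0 0 0 -0.02 0.0876; 0 0 0 0 0 -0.05 0.0876; 0 0 0 0 0 -0.06 0.0876; 0 0 0 0 0 -0.05 0.0876"
}}

```text
t: 29.55
eef_pos: [0.6226, 0.1981, 0.2015]
ee_rot: [3.141, 0.001, -2.984]
force: [0.4, 1.3, 0.2]
width: 0.0876
gripper_force: 0.0
```

Call:
{"method": "move_arm", "body": {
  "rows": "0 0 0 0.05 -0.03 -0.02 0.0876; 0 0 0 0.05 -0.03 -0.02 0.0876; 0 0 0 0.05 -0.03 0 0.0876; 0 0 0 0.04 -0.04 0 0.0876; 0 0 0 0 -0.05 0 0.0876; 0 0 0 0 -0.05 0 0.0876; 0 0 0 0 0 0 0.0876; 0 0 0 0 0 0 0.0876"
}}

```text
t: 30.55
eef_pos: [0.4707, -0.059, 0.239]
ee_rot: [3.141, -0.0, -2.985]
force: [0.4, 0.7, 0.4]
width: 0.0875
gripper_force: 0.0
```

```bash
python3 - <<'E'
from h import *
im,d=grab("top"); P=cloud("top",d)
f=np.load("pics/top0.npz"); P0=cloud("top",f["d"])
cv2.imwrite("pics/top1.png",cv2.resize(im[90:330,130:500],None,fx=2.1,fy=2.1,interpolation=cv2.INTER_CUBIC))
for a,b in ((.055,.075),(.0205,.035),(.003,.015)): print(a);bands(P,a,b,80)
print("before");bands(P0,.028,.053,60)
print("now");bands(P,.028,.053,60)
print(arm.get_state()["eef_pos"])
E
```

```text
0.055
[155. 163.] px 83 ctr 668.1 421.5 size 50.0 21.4 ang -33.3 z 65.8
[420. 210.] px 192 ctr 560.2 -232.1 size 54.6 37.9 ang -64.2 z 57.9
0.0205
[514. 163.] px 236 ctr 691.9 -493.8 size 98.5 23.4 ang 63.3 z 24.0
[244. 172.] px 528 ctr 655.0 203.1 size 66.0 62.2 ang 9.1 z 24.6
[475. 246.] px 221 ctr 471.5 -383.2 size 43.1 31.3 ang -0.3 z 26.5
[287. 301.] px 170 ctr 331.4 84.3 size 42.5 29.5 ang 31.4 z 22.6
0.003
[245. 167.] px 357 ctr 665.4 205.2 size 98.0 78.0 ang -80.8 z 6.4
[471. 248.] px 446 ctr 471.3 -381.3 size 79.2 65.0 ang 0.9 z 6.6
before
[341. 136.] px 920 ctr 748.5 -42.2 size 165.6 46.5 ang -22.7 z 41.8
[159. 166.] px 86 ctr 666.5 422.5 size 49.1 19.7 ang -40.3 z 39.9
[409. 201.] px 466 ctr 588.6 -218.6 size 99.8 55.8 ang 25.6 z 36.1
[309. 246.] px 455 ctr 467.9 32.9 size 100.0 53.9 ang 14.3 z 43.7
now
[341. 135.] px 891 ctr 751.5 -43.3 size 157.5 47.1 ang -23.4 z 42.2
[159. 166.] px 88 ctr 666.3 423.3 size 49.6 20.0 ang -42.2 z 41.3
[ 0.47074417 -0.0584922   0.23900317]
```

View pics/top1.png

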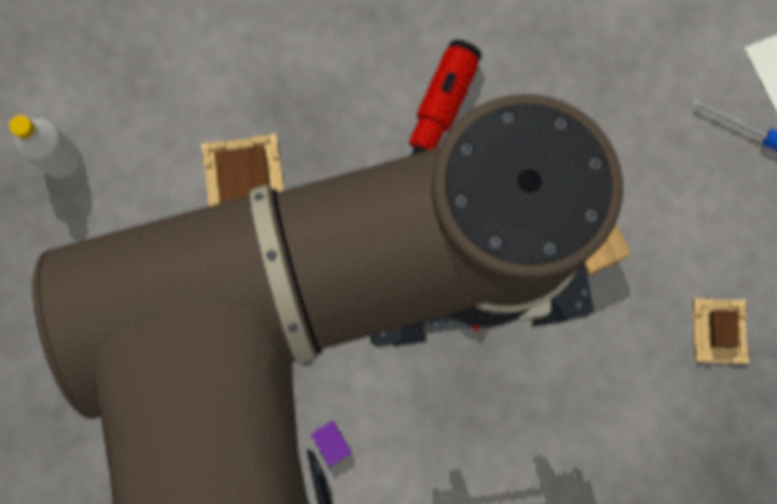

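The board lies in its cradle (seen at crop (242,170), top at 25 mm, 9.1°), and its visible end is where a centred board's should be. The block is in its cradle (725,330), and the lid shows on the box. The glue and rotary tool have not moved. The arm hides the disc here, but the last wrist view showed it still in its rim. I'm handing in.

```bash
python3 -c "
from station import arm
print(arm.job_done())"
```

```text
the job is handed in; nothing more can be done
None
```

The job is handed in at about 31 s: disc, block and baseboard lie in their cradles, the lid is fully home on its box, the glue bottle and rotary tool are where they were, and the gripper is open and clear of everything.

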